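# Seat a tapered lens barrel in a focusing holder

## Task

Take the tapered lens barrel out of the tray, set it narrow end down in the conical seat of the focusing holder and let it centre itself there. Then press it down, seat and all, until the stiff seat comes up firmly against its hidden focus stop, press there gently with about 10 newtons for a moment, no harder, and let go, leaving the barrel upright and snug in the seat. Leave the straight tube, the post and the screwdriver where they are.

Things in the scene. Friction and masses are not known exactly. Their poses are not given: they have to be found in the camera images.
- barrel_centre (a point): Centre, half-way up, of the loose lens barrel (110 to 230 g, 70 mm tall, standing narrow end down): its foot is 35 mm below, its flat closed top 35 mm above. Lower 20 mm: bare steel cone, 24 mm across at the foot, widening to 52 mm. Upper 50 mm: black cylinder 52 mm across with fine rings, to grip, from 15 mm below to 35 mm above this point. z: up its axis.
- seat_mouth (a point): Centre of the seat's upper rim; moves down with it. Seat: steel sleeve 58 mm across in the holder's black bushing, with a polished conical bore for the barrel's cone: 48 mm across at the mouth, 28 mm at 14 mm depth, then straight. With the barrel nested its centre is about 18 mm above this point, its foot 17 mm below, its top 53 mm above. z: up the bore.
- seat (a joint): How far the seat is pushed down into the bushing, m: 0 at the start. It slides stiffly (about 5 N, barrel's weight included) and stays where left. A focus stop hidden in the bushing ends its travel hard, 4 to 13 mm down, different each time and not reported: it is felt as a rise in force. The cone wedges: its contact forces add up to about 1.75 times the push.
- holder: Fixed focusing holder: dark square base plate 110 x 110 x 10 mm with a black round bushing 76 mm across on it, its rim 70 mm above the table. Origin at the centre of the underside, z up. The seat's rim is 84 mm above the table at the start.
- tray: Fixed shallow white tray 100 x 200 x 12 mm, floor 3 mm thick, origin at the centre of its underside, y along its length. The barrel and the straight tube stand in it, 100 mm apart, either way round.
- tube_centre (a point): Centre of the loose straight black tube, 52 mm across, 70 mm tall, without a cone, standing in the tray: leave it alone.
- post_centre (a point): Centre of a loose short black post, 25 mm across and 50 mm tall, standing on the table: leave it alone.
- driver: Loose black-handled screwdriver, 160 mm long, lying on the table beyond the work: leave it alone.

How it is judged:
By the outcome, as a careful person would: the job done as asked, in the order asked, and still so for the second after the job is handed in, with the robot touching nothing.
It also fails if it takes over 58 s, if anything falls off the work surface, if the arm or the gripper's body presses on something with over 40 N, if the wrist force passes 120 N, or if a joint passes its speed limit or range.

## Robot

A 7-joint arm with a two-finger parallel gripper is mounted at the origin on the work surface. World frame = base frame: x ahead of the robot, y to its left, z up, the work surface at z = 0. Lengths are in m, angles in rad, forces in N, time in s.
With the tool pointing down it reaches from about 0.375 to 0.925 m from the base axis. Payload 3.1 kg.
Tool frame: the origin (TCP) lies between the finger pads; the fingertips stand 11 mm ahead of it and the grasp point (between the pads) lies 8 mm behind it; z points along the fingers, y is the line along which they close (so a half turn about z gives the same grasp; the last joint's range is limited). The gripper opens to 85 mm and grips with 20 to 120 N. Pads are 22 mm wide; open, the fingers measure 114 mm over their backs; the gripper's body (76 mm by 85 mm) begins 54 mm behind the grasp point. The pads swing forward as they close: fully open they stand 13 mm farther back than shut.
Start: joints at [-1.224, 0.383, 0.044, 1.598, -0.018, 1.161, -0.05], TCP at [0.28, 0.587, 0.242] pointing down, gripper open.
Joint ranges: [-2.61, 2.61], [-0.41, 2.15], [-1.48, 1.57], [0, 2.5], [-1.57, 4.71], [0.05, 1.97], [-2.85, 2.85]. Speed limits (rad/s): [2.79, 2.79, 3.14, 3.14, 3.14, 3.14, 3.14].

## Interface

Orientations are given as a 3x3 rotation matrix whose columns are the frame's x, y, z axes.
In Python, from cell import ctrl gives the robot as it stands.
- The arm moves only by the shell command python3 -m inch 'ROWS' [FORCE]. ROWS is JSON, a list of rows, each a list of 7 numbers: the shift along the tool's x, y, z in units of 250 mm (1.0 is 250 mm), then the turn, a rotation vector about the tool's x, y, z in units of pi rad (1.0 is pi rad), then the opening, from 0 (shut) to 1 (fully open). In form: [[dx, dy, dz, wx, wy, wz, fingers], ...]. A call has exactly 5 rows; each row is the pose to reach, as a shift and turn from the pose commanded when the call began, along the tool's axes at that moment, turning the shorter way round; what a row does not reach only later rows make up. A row lasts 1/8 s, in which the tool goes at most 62.5 mm and 10.7 degrees, less where a joint would pass 70% of its speed; a pose out of reach is approached as far as the arm can. A call with a number of a shift or a turn outside -1 to 1 is refused whole. A call with a gripper value outside its range is refused whole. The fingers move at their own pace and stop on an object; FORCE is the grip in N (left out, the last holds). Time passes only in rows, so rows that repeat a pose let the fingers close, or fill a call up. It gives the time, the measured TCP pose, the force, the opening and the grip force at its end, in the units of the state.
- ctrl.state(): the state, without advancing time (a new reading comes with each control period).
- ctrl.grab_frame(name): name is "side" or "top" or "wrist"; returns (picture, depth): 400x640x3 uint8, red, green, blue; 400x640 float32, m along the optical axis (not along the pixel's ray), 0 where there is no reading.
- ctrl.camera_params(name): a dict with "fx", "fy", "cx", "cy" (pixels), "xyz" and "orientation" of the camera in the world. Camera axes: x right, y down, z forward; pixel columns grow to the right and rows downward; lengths in m; the calibration is good to about 2 mm. The wrist camera is an equidistant fisheye: a pixel r from the principal point sees the ray r / f radians off the axis. A picture is of the moment at which its call begins: read the wrist's pose just before it. camera_params takes no time and is no camera call; for the wrist camera it gives the pose at the moment of the call.
- ctrl.hand_in(): hands the job in; it is judged then, once.
The state is a dict: "t": time; "joint_pos": joint angles; "qvel": joint speeds; "joint_efforts": joint torques, N m; "eef_pos": TCP position; "tool_rot": TCP orientation; "force": force on the tool from outside, world axes, zero at the start; "ft_torque": the same for the moment, N m; "grip_width": finger opening in m; "finger_force": force on a finger pad.
Only numpy, scipy, OpenCV 4.12 (cv2) and the standard library are available. Lean on these libraries where they do the work, as an engineer would, in place of code of your own. Each camera call takes 0.05 s, during which the arm holds its last target. There are 200 camera calls.

## Working session

There is one attempt and no reset: what is moved stays moved. The work goes in short steps, Python scripts to look and compute and a shell command to move; the robot and the scene stay as the last step left them, time stands still between calls to the robot, and variables do not carry over. Pictures are saved under pics/ and viewed, at most 10 in all, crops included, and the job is handed in when it is done.

```bash
mkdir -p pics; ls; python3 - <<'E'
from cell import ctrl
import cv2,numpy as np
s=ctrl.state();print(s['t'],s['eef_pos'],s['tool_rot'],s['force'],s['grip_width'])
ims=[]
for n in('top','side'):
    p,d=ctrl.grab_frame(n);np.savez(f'{n}.npz',p=p,d=d);c=ctrl.camera_params(n);print(n,c)
    cv2.imwrite(f'pics/{n}0.png',p[:,:,::-1])
E
```

```text
pics
0.0 [0.27929762 0.58592436 0.24087112] [[-9.02742694e-01  4.30179822e-01 -9.74088032e-04]
 [ 4.30180894e-01  9.02739457e-01 -2.42306107e-03]
 [-1.63004281e-04 -2.60643474e-03 -9.99996590e-01]] [-0.15215563  0.10314889  0.36503147] 0.08531317157283695
top {'fx': 446.41272496453166, 'fy': 446.41272496453166, 'cx': 314.8947027029998, 'cy': 203.5929308219751, 'xyz': array([0.4093127 , 0.01266702, 0.93242972]), 'orientation': array([[ 6.14493350e-03, -9.83409025e-01,  1.81297902e-01],
       [-9.99484583e-01, -3.27388536e-04,  3.21008097e-02],
       [-3.15088711e-02, -1.81401715e-01, -9.82904171e-01]])}
side {'fx': 506.51791083922507, 'fy': 506.51791083922507, 'cx': 316.9061159672431, 'cy': 202.31945377899513, 'xyz': array([ 0.34705823, -0.61688267,  0.51271923]), 'orientation': array([[ 0.94745359, -0.16131576,  0.2762407 ],
       [-0.31944863, -0.52263142,  0.79044859],
       [ 0.01686025, -0.83715807, -0.54670111]])}
```

View pics/top0.png

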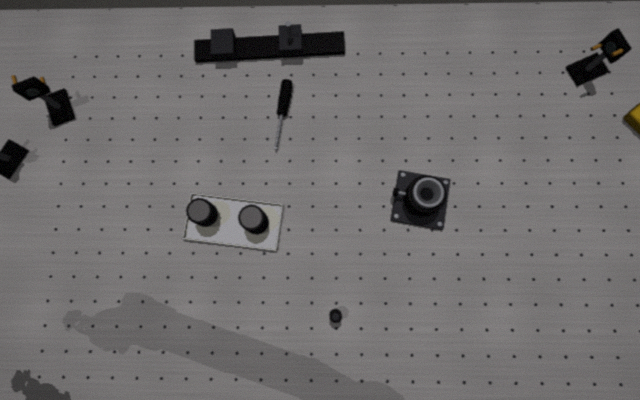

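View pics/side0.png

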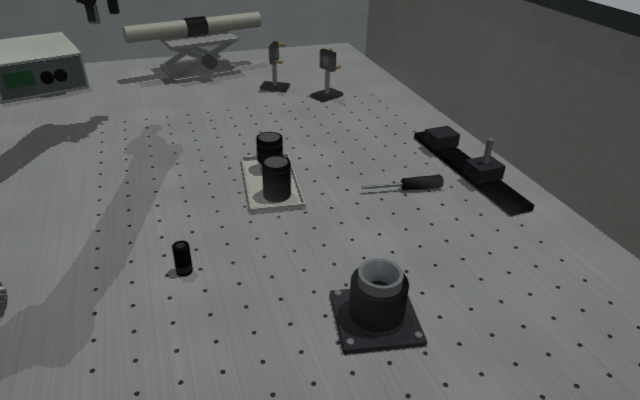

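The top view shows two black cylinders in the tray at (202,212) and (253,219), and the holder mouth at (428,192). The post is at (336,316) and the driver is around (283,110). In the side view the near cylinder (275,180) hides the foot of the far one (269,150). Next I'll localise these and enlarge them.

```bash
cat > h.py <<'E'
import numpy as np,cv2
from cell import ctrl
def cloud(n,d,c=None):
    c=c or ctrl.camera_params(n)
    v,u=np.mgrid[:400,:640]
    P=np.stack([(u-c['cx'])/c['fx']*d,(v-c['cy'])/c['fy']*d,d],-1)
    return P@c['orientation'].T+c['xyz']
def circ(xy):  # min enclosing circle, trimmed
    (x,y),r=cv2.minEnclosingCircle(xy.astype(np.float32)); return x,y,r
E
python3 - <<'E'
from h import *
for n in('top','side'):
    z=np.load(n+'.npz');P=cloud(n,z['d']);ok=z['d']>0
    for nm,(x0,x1,y0,y1),(za,zb) in [('tray',(.3,.6,.05,.4),(.055,.1)),('hold',(.3,.6,-.4,-.1),(.078,.1)),('bush',(.3,.6,-.4,-.1),(.06,.076)),('base',(.3,.6,-.4,-.1),(.007,.02)),('traybox',(.3,.6,.05,.4),(.009,.02))]:
        m=ok&(P[...,0]>x0)&(P[...,0]<x1)&(P[...,1]>y0)&(P[...,1]<y1)&(P[...,2]>za)&(P[...,2]<zb)
        k,l,st,ce=cv2.connectedComponentsWithStats(m.astype(np.uint8))
        for i in range(1,k):
            if st[i,4]>25:
                q=P[l==i];print(n,nm,st[i],q.mean(0).round(4),np.median(q[:,2]).round(4),np.round(circ(q[:,:2]),4),np.round(cv2.minAreaRect(q[:,:2].astype(np.float32)*1000)[2],1))
    if n=='side':cv2.imwrite('pics/crop1.png',cv2.resize(z['p'][120:220,220:320,::-1],None,fx=6,fy=6,interpolation=2))
E
```

```text
top tray [186 198  28  27 590] [0.5533 0.2684 0.0726] 0.0735 [0.5548 0.2698 0.0266] 15.1
top tray [238 204  27  28 572] [0.5401 0.1656 0.073 ] 0.0736 [0.5414 0.1668 0.0262] 73.4
top hold [413 187  31  20 258] [ 0.5784 -0.1777  0.0831] 0.0835 [ 0.5887 -0.1775  0.0295] 89.9
top bush [406 188  40  26 326] [ 0.5706 -0.171   0.0696] 0.0699 [ 0.5882 -0.1767  0.0376] 89.7
top bush [417 188   9  13  30] [ 0.5877 -0.1637  0.0725] 0.0727 [ 0.5871 -0.1684  0.0131] 16.4
top bush [427 188  10  14  56] [ 0.587  -0.1897  0.0715] 0.0726 [ 0.586  -0.1848  0.0149] 74.1
top base [390 194  58  36 897] [ 0.5558 -0.1702  0.011 ] 0.0106 [ 0.5724 -0.1736  0.0653] 79.8
top base [420 194  13   7  70] [ 0.5937 -0.1885  0.0164] 0.0164 [ 0.5965 -0.1883  0.013 ] 89.0
top traybox [200 194  83  30 157] [0.5824 0.1815 0.0122] 0.0122 [0.5701 0.2015 0.0907] 70.6
top traybox [182 216   6  24  44] [0.525  0.3158 0.0121] 0.0118 [0.528  0.3124 0.0246] 5.2
top traybox [205 225  75  26 150] [0.4958 0.1746 0.0121] 0.0121 [0.5166 0.1937 0.0782] 12.8
side tray [256 132  26  20 452] [0.5506 0.2601 0.0689] 0.0722 [0.5534 0.2685 0.0282] 79.7
side tray [261 156  29  23 556] [0.5373 0.1572 0.0694] 0.0728 [0.5396 0.1652 0.0272] 88.0
side hold [357 259  41  34 519] [ 0.5777 -0.1792  0.0827] 0.0833 [ 0.5872 -0.1776  0.0301] 0.1
side bush [350 267  50  42 798] [ 0.5695 -0.1961  0.0689] 0.0698 [ 0.5839 -0.1797  0.0378] 24.9
side bush [366 268  20  15 195] [ 0.5891 -0.1645  0.0695] 0.0706 [ 0.5858 -0.1681  0.0147] 3.9
side base [ 329  289   74   64 1882] [ 0.556  -0.193   0.0114] 0.0107 [ 0.572  -0.1754  0.0666] 79.6
side traybox [241 153  64  58 324] [0.5349 0.1837 0.0115] 0.0115 [0.5394 0.2148 0.1111] 83.1
side traybox [263 188  28  13 144] [0.5358 0.1473 0.0145] 0.0143 [0.5394 0.1616 0.0257] 83.6
```

View pics/crop1.png

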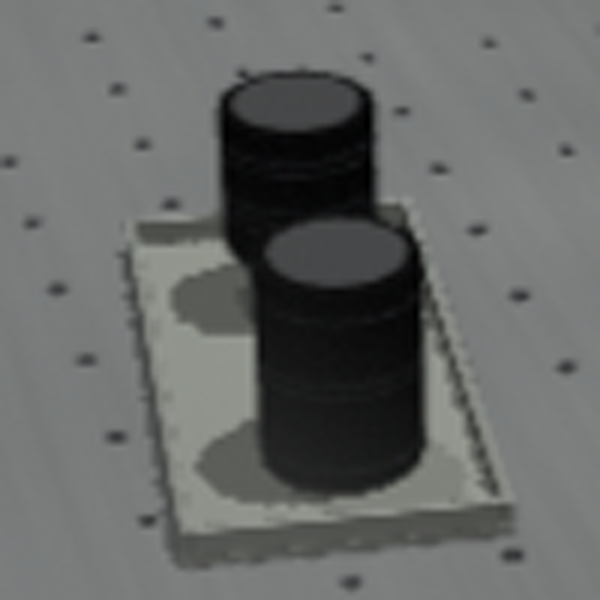

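The near cylinder is black right down to the tray, so it is the tube. The far one at about (0.554, 0.269) is narrowing at its lower left, so it looks like the barrel. I'll approach it and confirm with the wrist camera.

```bash
cat >> h.py <<'E'
from scipy.spatial.transform import Rotation as R
def togo(p,yaw=None):  # yaw: world angle of tool y, tool pointing straight down
    s=ctrl.state();M=np.array(s['tool_rot']);sh=M.T@(np.array(p)-s['eef_pos'])/.25
    w=np.zeros(3)
    if yaw is not None:
        y=np.array([np.cos(yaw),np.sin(yaw),0]);z=np.array([0,0,-1.]);T=np.stack([np.cross(y,z),y,z],1)
        w=R.from_matrix(M.T@T).as_rotvec()/np.pi
    print('t',round(s['t'],2),'tcp',np.round(s['eef_pos'],4),'F',np.round(s['force'],1),'w',round(s['grip_width'],4),'| shift',sh.round(4),'turn',w.round(4),'j7',round(s['joint_pos'][6],2))
E
python3 -m inch '[[-0.15,-0.07,0.015,0,0,0.04,1],[-0.3,-0.135,0.03,0,0,0.08,1],[-0.46,-0.2,0.05,0,0,0.12,1],[-0.62,-0.27,0.065,0,0,0.16,1],[-0.77,-0.335,0.08,0,0,0.2,1]]'
python3 -c "
from h import *
togo([.554,.269,.20],np.radians(-7.4))"
```

```text
t: 0.72
eef_pos: [0.4181, 0.4266, 0.2215]
tool_rot: [[-0.473, 0.881, -0.001], [0.881, 0.473, -0.001], [-0.001, -0.001, -1.0]]
force: [0.6, -0.4, 0.3]
grip_width: 0.0857
finger_force: 0.0
t 0.72 tcp [0.4181 0.4266 0.2215] F [ 0.6 -0.4  0.3] w 0.0857 | shift [-0.8125  0.1806  0.0864] turn [-0.0003  0.0003  0.1981] j7 -0.31
```

```bash
python3 -m inch '[[-0.17,0.036,0.02,0,0,0.04,1],[-0.34,0.072,0.04,0,0,0.08,1],[-0.5,0.11,0.05,0,0,0.12,1],[-0.66,0.145,0.07,0,0,0.16,1],[-0.8125,0.18,0.086,0,0,0.198,1]]'
python3 - <<'E'
from h import *
togo([.554,.269,.16],np.radians(-7.4))
c=ctrl.camera_params('wrist');p,d=ctrl.grab_frame('wrist')
print(c);np.savez('w1.npz',p=p,d=d)
cv2.imwrite('pics/w1.png',p[:,:,::-1])
E
```

```text
t: 1.35
eef_pos: [0.5543, 0.2699, 0.2]
tool_rot: [[0.128, 0.992, -0.001], [0.992, -0.128, -0.001], [-0.001, -0.001, -1.0]]
force: [0.2, 1.1, -0.3]
grip_width: 0.0855
finger_force: 0.0
t 1.35 tcp [0.5543 0.2699 0.2   ] F [ 0.2  1.1 -0.3] w 0.0855 | shift [-0.0037 -0.0004  0.1601] turn [-0.0003  0.0002  0.0002] j7 -0.51
{'fx': 309.70691628693146, 'fy': 309.70691628693146, 'cx': 321.18764800104384, 'cy': 198.9167744347889, 'xyz': array([0.56360307, 0.33800062, 0.33243232]), 'orientation': array([[ 9.91753315e-01, -1.23486050e-01, -3.43009801e-02],
       [-1.28161460e-01, -9.55665984e-01, -2.65098409e-01],
       [-4.43245820e-05,  2.67308289e-01, -9.63611061e-01]])}
```

View pics/w1.png

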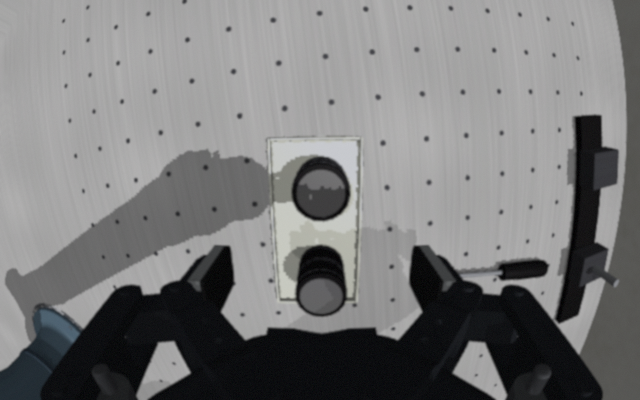

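The wrist view shows the barrel top at (321,187), centred between the fingers, with the tube at (321,290). In the side view the far object's black part stops about 50 mm below its top, so it is the barrel. Now I'll descend and grip.

```bash
python3 -m inch '[[-0.004,0,0.15,0,0,0,1],[-0.004,0,0.3,0,0,0,1],[-0.004,0,0.45,0,0,0,1],[-0.004,0,0.57,0,0,0,1],[-0.004,0,0.632,0,0,0,1]]' 40
python3 -m inch '[[0,0,0,0,0,0,0.7],[0,0,0,0,0,0,0.6],[0,0,0,0,0,0,0.4],[0,0,0,0,0,0,0.4],[0,0,0,0,0,0,0.4]]' 40
python3 -c "
from h import *
togo([.554,.269,.2])"
```

```text
t: 2.02
eef_pos: [0.5519, 0.2698, 0.0403]
tool_rot: [[0.123, 0.992, -0.004], [0.992, -0.123, -0.002], [-0.002, -0.003, -1.0]]
force: [0.4, 0.0, -0.1]
grip_width: 0.0855
finger_force: 0.0
t: 2.65
eef_pos: [0.555, 0.2709, 0.0443]
tool_rot: [[0.124, 0.992, 0.002], [0.992, -0.124, 0.002], [0.002, 0.002, -1.0]]
force: [0.2, 0.3, 4.7]
grip_width: 0.0512
finger_force: 41.8
t 2.65 tcp [0.555  0.2709 0.0443] F [0.2 0.3 4.7] w 0.0512 | shift [-0.007  -0.0016 -0.623 ] turn [0. 0. 0.] j7 -0.43
```

```bash
python3 -m inch '[[0,0,-0.04,0,0,0,0.4],[0,0,-0.15,0,0,0,0.4],[0,0,-0.3,0,0,0,0.4],[0,0,-0.45,0,0,0,0.4],[0,0,-0.56,0,0,0,0.4]]'
python3 -c "
from h import *
togo([.588,-.1775,.18],np.radians(-50))"
```

```text
t: 3.28
eef_pos: [0.5537, 0.2702, 0.1844]
tool_rot: [[0.124, 0.992, 0.001], [0.992, -0.124, 0.0], [0.0, 0.0, -1.0]]
force: [-0.4, -0.3, -2.6]
grip_width: 0.0511
finger_force: 42.0
t 3.27 tcp [0.5537 0.2702 0.1844] F [-0.4 -0.3 -2.6] w 0.0511 | shift [-1.7599  0.3583  0.017 ] turn [ 1.000e-04 -2.000e-04  2.381e-01] j7 -0.5
```

```bash
python3 -m inch '[[-0.15,0.03,0,0,0,0.02,0.4],[-0.34,0.07,0,0,0,0.045,0.4],[-0.54,0.11,0,0,0,0.07,0.4],[-0.74,0.15,0,0,0,0.1,0.4],[-0.9,0.183,0,0,0,0.12,0.4]]'
python3 -c "
from h import *
togo([.588,-.1775,.18],np.radians(-50))"
```

```text
t: 3.9
eef_pos: [0.5695, 0.0367, 0.1817]
tool_rot: [[0.487, 0.873, -0.003], [0.873, -0.487, -0.002], [-0.003, -0.002, -1.0]]
force: [-0.4, -0.0, -1.8]
grip_width: 0.0513
finger_force: 42.0
t 3.9 tcp [0.5695 0.0367 0.1817] F [-0.4 -0.  -1.8] w 0.0513 | shift [-0.7122  0.4817  0.008 ] turn [-0.0003  0.0009  0.1159] j7 -0.46
```

```bash
python3 -m inch '[[-0.17,0.11,0,0,0,0.03,0.4],[-0.34,0.23,0,0,0,0.06,0.4],[-0.5,0.34,0,0,0,0.09,0.4],[-0.64,0.43,0,0,0,0.11,0.4],[-0.715,0.482,0,0,0,0.116,0.4]]'
python3 -m inch '[[0,0,0,0,0,0,0.4],[0,0,0,0,0,0,0.4],[0,0,0,0,0,0,0.4],[0,0,0,0,0,0,0.4],[0,0,0,0,0,0,0.4]]'
python3 - <<'E'
from h import *
togo([.588,-.1775,.18],np.radians(-50))
for n in('side','top'):
    p,d=ctrl.grab_frame(n);np.savez(n+'2.npz',p=p,d=d)
    if n=='side':cv2.imwrite('pics/s2.png',cv2.resize(p[150:350,270:490,::-1],None,fx=2.7,fy=2.7,interpolation=2))
E
```

```text
t: 4.53
eef_pos: [0.5882, -0.1784, 0.1818]
tool_rot: [[0.767, 0.642, -0.003], [0.642, -0.767, -0.002], [-0.003, -0.0, -1.0]]
force: [0.5, -0.3, -0.8]
grip_width: 0.0508
finger_force: 42.0
t: 5.15
eef_pos: [0.5912, -0.1724, 0.1828]
tool_rot: [[0.761, 0.649, 0.0], [0.649, -0.761, 0.0], [0.0, -0.0, -1.0]]
force: [0.7, -0.9, -1.3]
grip_width: 0.0515
finger_force: 42.1
t 5.15 tcp [ 0.5912 -0.1724  0.1828] F [ 0.7 -0.9 -1.3] w 0.0515 | shift [-0.0232  0.0072  0.0112] turn [-0.0001 -0.0001  0.0026] j7 -0.38
```

View pics/s2.png

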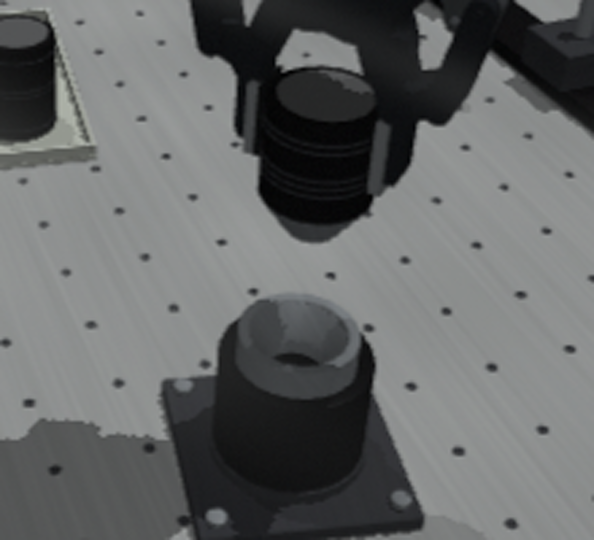

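The crop shows the steel cone under the black barrel at about (315,230), held level, with the seat mouth at about (300,335). So the barrel is confirmed. I'll check its offset to the seat from depth.

```bash
python3 - <<'E'
from h import *
from scipy.optimize import least_squares as L
tc=np.array([.5912,-.1724])
z=np.load('side2.npz');P=cloud('side',z['d'])
m=(abs(P[...,0]-tc[0])<.05)&(abs(P[...,1]-tc[1])<.05)
r=P[m]
for za,zb in [(.207,.216),(.16,.18),(.145,.205)]:
    q=r[(r[:,2]>za)&(r[:,2]<zb)&(np.hypot(*(r[:,:2]-tc).T)<.034)]
    print(za,len(q),np.median(q,0).round(4))
    f=L(lambda c:np.hypot(*(q[:,:2]-c).T)-.026,tc,loss='soft_l1',f_scale=.001);print(f.x.round(4), np.median(abs(f.fun)).round(4))
    if za>.2:print(np.round(circ(q[:,:2]),4))
E
```

```text
0.207 1024 [ 0.5866 -0.1761  0.2123]
[ 0.5916 -0.1718] 0.006
[ 0.5869 -0.1765  0.0327]
0.16 572 [ 0.5782 -0.1942  0.1705]
[ 0.5911 -0.1722] 0.0005
0.145 1663 [ 0.5779 -0.1934  0.1843]
[ 0.5911 -0.1722] 0.0007
```

```bash
python3 -m inch '[[-0.023,0.007,0,0,0,0,0.4],[-0.023,0.007,0.08,0,0,0,0.4],[-0.023,0.007,0.17,0,0,0,0.4],[-0.023,0.007,0.24,0,0,0,0.4],[-0.023,0.007,0.255,0,0,0,0.4]]'
python3 -m inch '[[0,0,0,0,0,0,0.4],[0,0,0,0,0,0,0.4],[0,0,0,0,0,0,0.4],[0,0,0,0,0,0,0.4],[0,0,0,0,0,0,0.4]]'
python3 -c "
from h import *
togo([.588,-.1775,.108],np.radians(-50))"
```

```text
t: 5.88
eef_pos: [0.5862, -0.1778, 0.1166]
tool_rot: [[0.762, 0.648, -0.004], [0.648, -0.762, 0.001], [-0.003, -0.003, -1.0]]
force: [0.3, 0.5, -1.4]
grip_width: 0.0511
finger_force: 42.1
t: 6.5
eef_pos: [0.588, -0.1783, 0.1193]
tool_rot: [[0.762, 0.648, 0.0], [0.648, -0.762, 0.0], [0.0, 0.0, -1.0]]
force: [-0.6, -0.2, -1.2]
grip_width: 0.0511
finger_force: 42.1
t 6.5 tcp [ 0.588  -0.1783  0.1193] F [-0.6 -0.2 -1.2] w 0.0511 | shift [ 0.0022 -0.0023  0.045 ] turn [ 0.0001 -0.0001  0.0022] j7 -0.33
```

```bash
python3 -m inch '[[0.002,-0.002,0.012,0,0,0,0.4],[0.002,-0.002,0.024,0,0,0,0.4],[0.002,-0.002,0.032,0,0,0,0.4],[0.002,-0.002,0.036,0,0,0,0.4],[0.002,-0.002,0.036,0,0,0,0.4]]'
python3 -m inch '[[0,0,0.003,0,0,0,0.4],[0,0,0.006,0,0,0,0.4],[0,0,0.006,0,0,0,0.4],[0,0,0.006,0,0,0,0.4],[0,0,0.006,0,0,0,0.4]]'
```

```text
t: 7.12
eef_pos: [0.5878, -0.1776, 0.1099]
tool_rot: [[0.762, 0.648, -0.0], [0.648, -0.762, -0.0], [-0.0, -0.0, -1.0]]
force: [-0.7, 0.4, -0.8]
grip_width: 0.0509
finger_force: 42.1
t: 7.75
eef_pos: [0.5883, -0.1774, 0.1087]
tool_rot: [[0.761, 0.648, 0.001], [0.648, -0.761, 0.0], [0.001, 0.0, -1.0]]
force: [1.3, -0.1, -1.1]
grip_width: 0.0512
finger_force: 42.1
```

```bash
python3 -m inch '[[0,0,0.003,0,0,0,0.4],[0,0,0.006,0,0,0,0.4],[0,0,0.006,0,0,0,0.4],[0,0,0.006,0,0,0,0.4],[0,0,0.006,0,0,0,0.4]]'
```

```text
t: 8.38
eef_pos: [0.5884, -0.1773, 0.1073]
tool_rot: [[0.761, 0.648, 0.001], [0.648, -0.761, 0.0], [0.001, 0.0, -1.0]]
force: [1.2, 2.4, 3.0]
grip_width: 0.051
finger_force: 42.0
```

Contact felt, so I'll let go for it to centre itself and back off upward.

```bash
python3 -m inch '[[0,0,0,0,0,0,0.68],[0,0,0,0,0,0,0.75],[0,0,0,0,0,0,1],[0,0,0,0,0,0,1],[0,0,0,0,0,0,1]]'
python3 -m inch '[[0,0,-0.02,0,0,0,1],[0,0,-0.08,0,0,0,1],[0,0,-0.16,0,0,0,1],[0,0,-0.25,0,0,0,1],[0,0,-0.34,0,0,0,1]]'
python3 -m inch '[[0,0,0,0,0,0,0],[0,0,0,0,0,0,0],[0,0,0,0,0,0,0],[0,0,0,0,0,0,0],[0,0,0,0,0,0,0]]' 20
python3 - <<'E'
from h import *
from scipy.optimize import least_squares as L
p,d=ctrl.grab_frame('side');P=cloud('side',d)
r=P.reshape(-1,3);t=np.array([.588,-.1775])
k=np.hypot(*(r[:,:2]-t).T)
for za,zb in[(.09,.11),(.11,.13)]:
    q=r[(k<.034)&(r[:,2]>za)&(r[:,2]<zb)]
    f=L(lambda c:np.hypot(*(q[:,:2]-c).T)-.026,t,loss='soft_l1',f_scale=.001);print(f.x.round(4))
q=r[(k<.02)&(r[:,2]>.12)&(r[:,2]<.145)];print(np.median(q,0),np.linalg.lstsq(np.c_[q[:,:2]-t,np.ones(len(q))],q[:,2],rcond=None)[0].round(4))
q=r[(k<.033)&(k>.0275)&(r[:,2]>.06)&(r[:,2]<.09)];print('rim',np.percentile(q[:,2],[50,90]))
cv2.imwrite('pics/s3.png',cv2.resize(p[150:350,270:490,::-1],None,fx=2.7,fy=2.7,interpolation=2))
togo([.588,-.1775,.15],np.radians(-50))
E
```

```text
t: 9.0
eef_pos: [0.5878, -0.1777, 0.1069]
tool_rot: [[0.762, 0.648, -0.0], [0.648, -0.762, -0.0], [-0.0, -0.0, -1.0]]
force: [0.5, 0.3, 0.7]
grip_width: 0.0854
finger_force: 0.0
t: 9.62
eef_pos: [0.5884, -0.178, 0.1946]
tool_rot: [[0.762, 0.648, 0.002], [0.648, -0.762, -0.0], [0.001, 0.002, -1.0]]
force: [0.5, -0.2, -0.9]
grip_width: 0.0856
finger_force: 0.0
t: 10.25
eef_pos: [0.5875, -0.1775, 0.1914]
tool_rot: [[0.762, 0.648, -0.001], [0.648, -0.762, -0.0], [-0.001, -0.001, -1.0]]
force: [-0.4, 0.5, 0.4]
grip_width: 0.0
finger_force: 0.0
[ 0.5883 -0.1769]
[ 0.5882 -0.1771]
[ 0.58754119 -0.17844114  0.13715184] [-0.0019  0.      0.1372]
rim [0.07460227 0.08318588]
t 10.3 tcp [ 0.5876 -0.1776  0.1916] F [-0.2 -0.3  0. ] w -0.0004 | shift [0.0015 0.0007 0.1662] turn [-0.0002  0.0002  0.0022] j7 -0.38
```

View pics/s3.png

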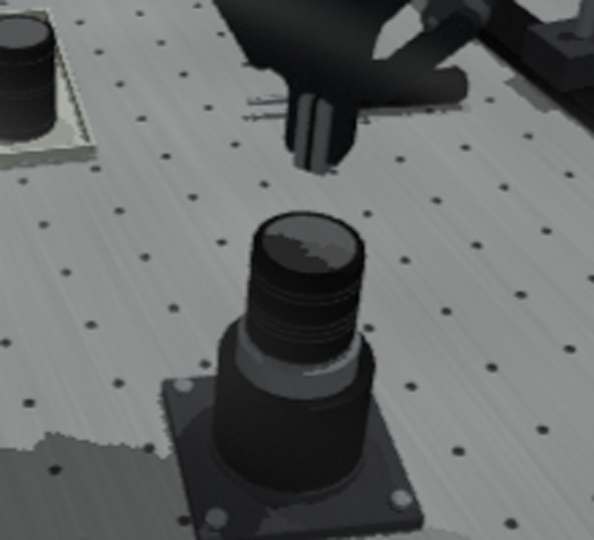

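The barrel is nested upright with its top at z 0.137, and the shut fingers are centred above it at (318,150). Next is pressing.

```bash
python3 -m inch '[[0.001,0,0.05,0,0,0,0],[0.001,0,0.1,0,0,0,0],[0.001,0,0.135,0,0,0,0],[0.001,0,0.15,0,0,0,0],[0.001,0,0.15,0,0,0,0]]'
python3 -m inch '[[0,0,0.006,0,0,0,0],[0,0,0.012,0,0,0,0],[0,0,0.018,0,0,0,0],[0,0,0.022,0,0,0,0],[0,0,0.022,0,0,0,0]]'
```

```text
t: 10.92
eef_pos: [0.5879, -0.1774, 0.1541]
tool_rot: [[0.762, 0.648, -0.001], [0.648, -0.762, -0.0], [-0.001, -0.0, -1.0]]
force: [-0.6, 0.5, 0.3]
grip_width: -0.0004
finger_force: 0.0
t: 11.55
eef_pos: [0.588, -0.1774, 0.1489]
tool_rot: [[0.762, 0.648, -0.0], [0.648, -0.762, 0.0], [-0.0, -0.0, -1.0]]
force: [-0.6, 0.4, 0.0]
grip_width: -0.0001
finger_force: 0.0
```

```bash
python3 -m inch '[[0,0,0.002,0,0,0,0],[0,0,0.004,0,0,0,0],[0,0,0.006,0,0,0,0],[0,0,0.008,0,0,0,0],[0,0,0.008,0,0,0,0]]' | grep -E 'pos|^force'
python3 -m inch '[[0,0,0.001,0,0,0,0],[0,0,0.002,0,0,0,0],[0,0,0.003,0,0,0,0],[0,0,0.004,0,0,0,0],[0,0,0.004,0,0,0,0]]' | grep -E 'pos|^force'
```

```text
eef_pos: [0.5882, -0.1775, 0.1473]
force: [-0.8, 0.1, 1.6]
eef_pos: [0.5882, -0.1775, 0.1461]
force: [0.1, -0.2, 3.8]
```

```bash
for i in 1; do python3 -m inch '[[0,0,0.001,0,0,0,0],[0,0,0.002,0,0,0,0],[0,0,0.003,0,0,0,0],[0,0,0.004,0,0,0,0],[0,0,0.004,0,0,0,0]]' | grep -E 'pos|^force'; done
python3 -m inch '[[0,0,0.001,0,0,0,0],[0,0,0.002,0,0,0,0],[0,0,0.003,0,0,0,0],[0,0,0.004,0,0,0,0],[0,0,0.004,0,0,0,0]]' | grep -E 'pos|^force'
```

```text
eef_pos: [0.5881, -0.1774, 0.145]
force: [0.1, -0.3, 2.4]
eef_pos: [0.5881, -0.1775, 0.144]
force: [1.0, -0.8, 2.8]
```

```bash
python3 -m inch '[[0,0,0.001,0,0,0,0],[0,0,0.002,0,0,0,0],[0,0,0.003,0,0,0,0],[0,0,0.004,0,0,0,0],[0,0,0.004,0,0,0,0]]' | grep -E 'pos|^force'
```

```text
eef_pos: [0.5881, -0.1775, 0.143]
force: [0.3, 0.2, 3.0]
```

```bash
python3 -m inch '[[0,0,0.001,0,0,0,0],[0,0,0.002,0,0,0,0],[0,0,0.003,0,0,0,0],[0,0,0.004,0,0,0,0],[0,0,0.004,0,0,0,0]]' | grep -E 'pos|^force'
```

```text
eef_pos: [0.5881, -0.1774, 0.142]
force: [0.9, 0.4, 2.9]
```

```bash
python3 -m inch '[[0,0,0.001,0,0,0,0],[0,0,0.002,0,0,0,0],[0,0,0.002,0,0,0,0],[0,0,0.002,0,0,0,0],[0,0,0.002,0,0,0,0]]' | grep -E 'pos|^force'
```

```text
eef_pos: [0.588, -0.1774, 0.1415]
force: [0.3, 0.5, 2.8]
```

```bash
python3 -m inch '[[0,0,0.001,0,0,0,0],[0,0,0.002,0,0,0,0],[0,0,0.002,0,0,0,0],[0,0,0.002,0,0,0,0],[0,0,0.002,0,0,0,0]]' | grep -E 'pos|^force'
```

```text
eef_pos: [0.588, -0.1774, 0.141]
force: [0.5, -0.5, 3.7]
```

```bash
python3 -c "
from h import *
togo([.588,-.1775,.14])"; python3 -m inch '[[0,0,0.001,0,0,0,0],[0,0,0.002,0,0,0,0],[0,0,0.002,0,0,0,0],[0,0,0.002,0,0,0,0],[0,0,0.002,0,0,0,0]]' | grep -E 'pos|^force'
```

```text
t 16.55 tcp [ 0.588  -0.1774  0.141 ] F [ 0.5 -0.5  3.7] w -0.0 | shift [-0.0003  0.0001  0.0039] turn [0. 0. 0.] j7 -0.35
eef_pos: [0.5881, -0.1775, 0.1405]
force: [1.1, 0.2, 2.4]
```

```bash
cat > g.py <<'E'
import sys,re
t=sys.stdin.read();z=re.search(r'eef_pos: .*, ([-\d.]+)\]',t)[1];f=re.search(r'\nforce: .*, ([-\d.]+)\]',t)[1]
print(z,f);sys.exit(float(f)>5)
E
python3 -m inch '[[0,0,0.001,0,0,0,0],[0,0,0.002,0,0,0,0],[0,0,0.002,0,0,0,0],[0,0,0.002,0,0,0,0],[0,0,0.002,0,0,0,0]]' | python3 g.py &&
python3 -m inch '[[0,0,0.001,0,0,0,0],[0,0,0.002,0,0,0,0],[0,0,0.002,0,0,0,0],[0,0,0.002,0,0,0,0],[0,0,0.002,0,0,0,0]]' | python3 g.py &&
python3 -m inch '[[0,0,0.001,0,0,0,0],[0,0,0.002,0,0,0,0],[0,0,0.002,0,0,0,0],[0,0,0.002,0,0,0,0],[0,0,0.002,0,0,0,0]]' | python3 g.py &&
python3 -m inch '[[0,0,0.001,0,0,0,0],[0,0,0.002,0,0,0,0],[0,0,0.002,0,0,0,0],[0,0,0.002,0,0,0,0],[0,0,0.002,0,0,0,0]]' | python3 g.py
```

```text
0.14 3.3
0.1395 2.0
0.139 3.0
0.1385 2.8
```

```bash

python3 -m inch '[[0,0,0.001,0,0,0,0],[0,0,0.002,0,0,0,0],[0,0,0.002,0,0,0,0],[0,0,0.002,0,0,0,0],[0,0,0.002,0,0,0,0]]' | python3 g.py &&
python3 -m inch '[[0,0,0.001,0,0,0,0],[0,0,0.002,0,0,0,0],[0,0,0.002,0,0,0,0],[0,0,0.002,0,0,0,0],[0,0,0.002,0,0,0,0]]' | python3 g.py &&
python3 -m inch '[[0,0,0.001,0,0,0,0],[0,0,0.002,0,0,0,0],[0,0,0.002,0,0,0,0],[0,0,0.002,0,0,0,0],[0,0,0.002,0,0,0,0]]' | python3 g.py &&
python3 -m inch '[[0,0,0.001,0,0,0,0],[0,0,0.002,0,0,0,0],[0,0,0.002,0,0,0,0],[0,0,0.002,0,0,0,0],[0,0,0.002,0,0,0,0]]' | python3 g.py &&
python3 -m inch '[[0,0,0.001,0,0,0,0],[0,0,0.002,0,0,0,0],[0,0,0.002,0,0,0,0],[0,0,0.002,0,0,0,0],[0,0,0.002,0,0,0,0]]' | python3 g.py &&
python3 -m inch '[[0,0,0.001,0,0,0,0],[0,0,0.002,0,0,0,0],[0,0,0.002,0,0,0,0],[0,0,0.002,0,0,0,0],[0,0,0.002,0,0,0,0]]' | python3 g.py
```

```text
0.138 3.1
0.1375 2.8
0.137 2.8
0.1365 1.8
0.136 3.1
0.1358 5.1
```

The stop is felt at about 11 mm. I'll build up to about 10 N in small steps.

```bash

python3 -m inch '[[0,0,0.001,0,0,0,0],[0,0,0.001,0,0,0,0],[0,0,0.001,0,0,0,0],[0,0,0.001,0,0,0,0],[0,0,0.001,0,0,0,0]]' | python3 g.py
```

```text
0.1358 6.6
```

```bash

python3 -m inch '[[0,0,0.001,0,0,0,0],[0,0,0.001,0,0,0,0],[0,0,0.001,0,0,0,0],[0,0,0.001,0,0,0,0],[0,0,0.001,0,0,0,0]]' | python3 g.py
```

```text
0.1358 8.1
```

```bash

python3 -m inch '[[0,0,0.001,0,0,0,0],[0,0,0.001,0,0,0,0],[0,0,0.001,0,0,0,0],[0,0,0.001,0,0,0,0],[0,0,0.001,0,0,0,0]]' | python3 g.py
python3 -m inch '[[0,0,0,0,0,0,0],[0,0,0,0,0,0,0],[0,0,0,0,0,0,0],[0,0,0,0,0,0,0],[0,0,0,0,0,0,0]]' | python3 g.py
```

```text
0.1357 7.4
0.1357 8.7
```

```bash

python3 -m inch '[[0,0,0.001,0,0,0,0],[0,0,0.001,0,0,0,0],[0,0,0.001,0,0,0,0],[0,0,0.001,0,0,0,0],[0,0,0.001,0,0,0,0]]' | python3 g.py
python3 -m inch '[[0,0,0,0,0,0,0],[0,0,0,0,0,0,0],[0,0,0,0,0,0,0],[0,0,0,0,0,0,0],[0,0,0,0,0,0,0]]' | python3 g.py
```

```text
0.1357 8.9
0.1357 8.6
```

```bash

python3 -m inch '[[0,0,0.001,0,0,0,0],[0,0,0.001,0,0,0,0],[0,0,0.001,0,0,0,0],[0,0,0.001,0,0,0,0],[0,0,0.001,0,0,0,0]]' | python3 g.py
python3 -m inch '[[0,0,0,0,0,0,0],[0,0,0,0,0,0,0],[0,0,0,0,0,0,0],[0,0,0,0,0,0,0],[0,0,0,0,0,0,0]]' | python3 g.py
```

```text
0.1356 9.1
0.1356 8.8
```

```bash

python3 -m inch '[[0,0,0.001,0,0,0,0],[0,0,0.001,0,0,0,0],[0,0,0.001,0,0,0,0],[0,0,0.001,0,0,0,0],[0,0,0.001,0,0,0,0]]' | python3 g.py
python3 -m inch '[[0,0,0,0,0,0,0],[0,0,0,0,0,0,0],[0,0,0,0,0,0,0],[0,0,0,0,0,0,0],[0,0,0,0,0,0,0]]' | python3 g.py
```

```text
0.1356 10.7
0.1356 11.1
```

About 10 N has been held against the stop. Backing off straight up and checking.

```bash

python3 -m inch '[[0,0,-0.01,0,0,0,0],[0,0,-0.04,0,0,0,0],[0,0,-0.12,0,0,0,0],[0,0,-0.24,0,0,0,0],[0,0,-0.36,0,0,0,0]]' | python3 g.py
python3 - <<'E'
from h import *
from scipy.optimize import least_squares as L
p,d=ctrl.grab_frame('side');P=cloud('side',d)
r=P.reshape(-1,3);t=np.array([.588,-.1775]);k=np.hypot(*(r[:,:2]-t).T)
for za,zb in[(.08,.1),(.1,.118)]:
    q=r[(k<.034)&(r[:,2]>za)&(r[:,2]<zb)]
    print(L(lambda c:np.hypot(*(q[:,:2]-c).T)-.026,t,loss='soft_l1',f_scale=.001).x.round(4))
q=r[(k<.02)&(r[:,2]>.11)&(r[:,2]<.145)];print(np.median(q,0),np.linalg.lstsq(np.c_[q[:,:2]-t,np.ones(len(q))],q[:,2],rcond=None)[0].round(4))
cv2.imwrite('pics/s4.png',cv2.resize(p[80:350,200:520,::-1],None,fx=2.2,fy=2.2,interpolation=2))
togo([.588,-.1775,.15])
E
```

```text
0.2258 0.6
[ 0.5881 -0.1771]
[ 0.5882 -0.1772]
[ 0.58779625 -0.17845821  0.12577555] [0.0008 0.0054 0.1257]
t 30.35 tcp [ 0.5908 -0.1789  0.2306] F [ 1.4 -1.9  2.5] w -0.0001 | shift [-0.0067 -0.0135  0.3224] turn [0. 0. 0.] j7 -0.4
```

View pics/s4.png

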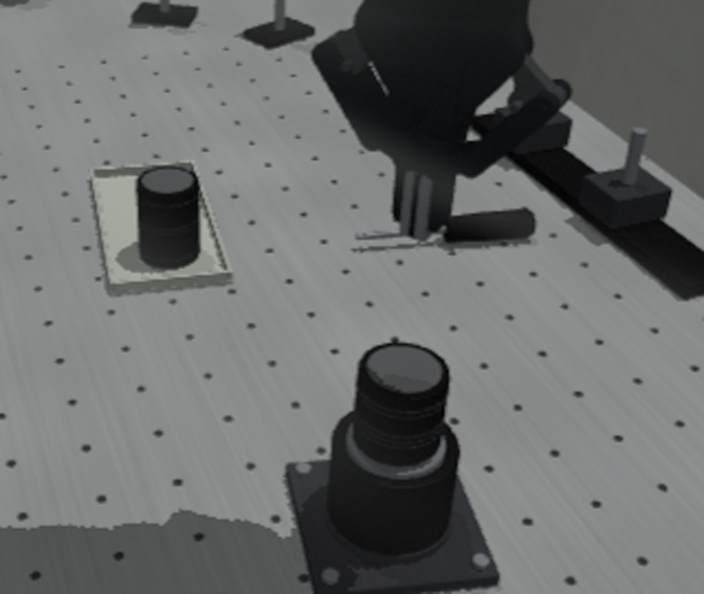

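The barrel stands upright and snug in the lowered seat, with its top at (403,370). Its top dropped about 11.4 mm. The tube (168,215) and the driver are where they were, and the robot is clear.

```bash
python3 -m inch '[[0,0,0,0,0,0,0],[0,0,0,0,0,0,0],[0,0,0,0,0,0,0],[0,0,0,0,0,0,0],[0,0,0,0,0,0,0]]' | python3 g.py; python3 -c "
from cell import ctrl
print(ctrl.hand_in())"
```

```text
0.2235 0.2
the job is handed in; nothing more can be done
None
```

The barrel is nested upright in the seat, pressed about 11 mm down to the focus stop, held there at roughly 10 N (last two readings 10.7 and 11.1 N) and let go; the job was handed in at about 31 s, with no verdict shown.

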